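# Wind the coater's feed carriage to its station and lock it

### The arm

A 6-joint arm with a two-finger parallel gripper is mounted at the origin on the work surface. World frame = base frame: x ahead of the robot, y to its left, z up, the work surface at z = 0. Lengths are in m, angles in rad, forces in N, time in s.
With the tool pointing down it reaches from about 0.325 to 0.925 m from the base axis. Payload 3.1 kg.
Tool frame: the origin (TCP) lies at the very end of the fingers, on their centre line; the grasp point (between the pads) lies 19 mm behind it; z points along the fingers, y is the line along which they close (so a half turn about z gives the same grasp; the last joint's range is limited). The gripper opens to 85 mm and grips with 20 to 120 N. Pads are 22 mm wide; open, the fingers measure 114 mm over their backs; the gripper's body (76 mm by 85 mm) begins 54 mm behind the grasp point. The pads swing forward as they close: fully open they stand 13 mm farther back than shut.
Start: joints at [1.098, 0.217, 1.613, -0, 1.311, -0.112], TCP at [0.221, 0.585, 0.231] pointing down, gripper open.
Joint ranges: [-2.75, 2.75], [-0.78, 2.1], [0.31, 2.55], [-1.13, 4.27], [0.13, 2.63], [-2.58, 2.58]. Speed limits (rad/s): [2.79, 2.79, 3.14, 3.14, 3.14, 3.14].

### API

Orientations are given as a rotation vector (axis times angle).
In Python, from bench import env gives the robot as it stands. The module is installed in compiled form; this text tells all that it offers.
- The arm moves only by the tool arm_command, never from a script. Its argument "rows" is a list of rows, each a list of 7 numbers: the turn, a rotation vector about the world's x, y, z in rad, then the shift along the world's x, y, z in cm, then the gripper command: -1 is fully open, 1 is shut, values between are in proportion. A call has exactly 10 rows; each row shifts and turns the commanded pose from where the row before left it; what a row does not reach is not made up. A row lasts 1/8 s, in which the tool goes at most 62.5 mm and 10.7 degrees, less where a joint would pass 70% of its speed; a pose out of reach is approached as far as the arm can. A call is refused whole if a number of a shift passes 6.25 or a number of a turn 0.188, either way. A call with a gripper value outside its range is refused whole. The fingers move at their own pace and stop on an object; "grip_force" is the grip in N (left out, the last holds). Time passes only in rows, so rows that do not move let the fingers close, or fill a call up. It gives the time, the measured TCP pose, the force, the opening and the grip force at its end, in the units of the state.
- env.state(): the state, without advancing time (a new reading comes with each control period).
- env.grab_frame(name): name is "scene" or "top" or "wrist"; returns the picture (420x560x3 uint8, blue, green, red); there is no depth.
- env.camera_info(name): a dict with "vertical_fov" (degrees; the focal length in pixels is half the picture's height over the tangent of half this angle, whatever the lens; pixels are square), "cx", "cy" (the principal point, pixels), "position" and "orientation" of the camera in the world. Camera axes: x right, y up, looking along -z (the intrinsics and any distortion apply to the point x, -y, -z); pixel columns grow to the right and rows downward; lengths in m; the calibration is good to about 2 mm. A picture is of the moment at which its call begins: read the wrist's pose just before it. camera_info takes no time and is no camera call; for the wrist camera it gives the pose at the moment of the call.
- env.hand_in(): hands the job in; it is judged then, once.
The state is a dict: "clock": time; "qpos": joint angles; "qd": joint speeds; "joint_efforts": joint torques, N m; "position": TCP position; "eef_rot": TCP orientation; "wrist_force": force on the tool from outside, world axes, zero at the start; "ft_torque": the same for the moment, N m; "finger_gap": opening from 0.0 (shut) to 1.0 (fully open); "grip_force": force on a finger pad.
Only numpy, scipy, OpenCV 4.12 (cv2) and the standard library are available. Lean on these libraries where they do the work, as an engineer would, in place of code of your own. Each camera call takes 0.05 s, during which the arm holds its last target. There are 200 camera calls.

### The job

Wind the hand crank of the feed stage clockwise until the hole in the carriage's tongue lies right under the locking pin (the two pointers at the back of the slide then meet). Then push the pin down through the hole as far as it goes, so that the carriage is locked, and leave it so; do not knock over the glass bottle or the beaker.

Things in the scene. Friction and masses are not known exactly. Their poses are not given: they have to be found in the camera images.
- stage: Feed stage: white base 200 x 400 x 25 mm, fixed. Origin: centre of its underside; z up, y along the slide (long side), x away from its front. At its -y end a blue gearbox, 120 mm wide, up to 131 mm high, carries the crank on a top face leaning 35 degrees outwards to -y (normal (0, -0.574, 0.819)). An aluminium bracket, 100 mm high, holds the locking pin at stage x -58, y 100 mm.
- crank (a joint): Crank angle (rad); grows clockwise as seen looking down on the crank. Friction 0.15 N m, no spring, stays where left; stops at -1.6 and 10. Each radian moves the carriage 5.16 mm (32 mm a turn). The hole is under the pin at 7.4; it starts between -0.9 and 0.9.
- crank_hub (a point): Point on the crank's axis, where it leaves the gearbox's sloping face. Axes (they turn with the crank): z along the crank axis, out of the face and up, leaning 35 degrees from vertical towards the stage's -y; x from the axis towards the paddle.
- crank_paddle (a point): Centre of the crank's white flat-sided paddle, 55 mm from the axis, 47 mm above the sloping face; axes as crank_hub. It is fixed to the crank (does not spin): 24 mm radially (x), 14 mm thick (y, tangential), 46 mm tall (z). It stands on a steel arm 16 mm wide whose upper side is 24 mm above the face; its top is 70 mm above the face.
- carriage (a joint): Travel of the aluminium carriage along the stage's +y (m), driven only by the crank (a screw: it cannot be pushed by hand). 0.0382 when the hole is under the pin; the hole lets the pin in within about 2.5 mm of that.
- tongue_hole (a point): Centre of the square 15 mm hole in the carriage's 8 mm thick tongue (a 30 mm wide strip along its front), at the tongue's upper side, 62 mm above the bench. Axes as the stage.
- pin (a joint): Travel of the locking pin downwards (m): 0 drawn up, 0.022 fully down. 3.5 N of friction, no spring, it stays where it is left. It strikes the tongue at about 0.004 unless the hole is under it.
- pin_head (a point): Centre of the upper side of the locking pin's grey round head (diameter 28 mm, 20 mm tall), 146 mm above the bench when drawn up and 124 mm when fully down. The steel pin below is 10 mm thick. Axes as the stage.
- amber_bottle: Brown glass bottle, 60 mm diameter, 140 mm tall, standing behind the stage. Origin: centre of its underside. A bystander.
- beaker: Open glass beaker, 64 mm diameter, 75 mm tall, standing in front of the stage. Origin: centre of its underside. A bystander.
- pointer (a point): Tip of a fixed dark pointer, 5 mm wide, on the far (+x) side of the slide. A like pointer on the carriage stands exactly beside it (same stage y) when the hole lies under the pin. Axes as the stage.

How it is judged:
By the outcome, as a careful person would: the job done as asked, in the order asked, and still so for the second after the job is handed in, with the robot touching nothing.
It also fails if it takes over 72 s, if anything falls off the work surface, if the arm or the gripper's body presses on something with over 40 N, if the wrist force passes 120 N, or if a joint passes its speed limit or range.

## Working session

There is one attempt and no reset: what is moved stays moved. The work goes in short steps, Python scripts to look and compute and a tool call to move; the robot and the scene stay as the last step left them, time stands still between calls to the robot, and variables do not carry over. Pictures are saved under pics/ and viewed, at most 10 in all, crops included, and the job is handed in when it is done.

Besides the shell and the picture viewer there is one more tool, called after "Call:" by a JSON object that holds its "fn" and its "kwargs", one argument or row to a line. arm_command: Moves the arm, as the interface text tells. Its arguments: {"type":"object","properties":{"rows":{"type":"array","items":{"type":"array","items":{"type":"number"}}},"grip_force":{"type":"number"}},"required":["rows"]}

```bash
mkdir -p pics; python3 - <<'E'
from bench import env
import cv2
s=env.state();print({k:s[k] for k in("clock","position","eef_rot","finger_gap")})
for n in("scene","top"):
    i=env.camera_info(n);print(n,i);cv2.imwrite(f"pics/{n}0.png",env.grab_frame(n))
E
```

```text
{'clock': 0.0, 'position': array([0.22024408, 0.58402742, 0.2299288 ]), 'eef_rot': array([-0.56356529, -3.08993056,  0.0037088 ]), 'finger_gap': 1.000957663936959}
scene {'vertical_fov': 42.149264155292286, 'cx': 277.5541074793066, 'cy': 198.8057224409271, 'position': array([1.15758854, 0.24211696, 1.18976949]), 'orientation': array([0.32867072, 0.48602983, 1.85339846])}
top {'vertical_fov': 49.63260325981672, 'cx': 275.0962744049863, 'cy': 208.70815805865544, 'position': array([0.40673347, 0.0382848 , 0.88421931]), 'orientation': array([ 0.17413473, -0.1796421 , -1.6080291 ])}
```

View pics/scene0.png

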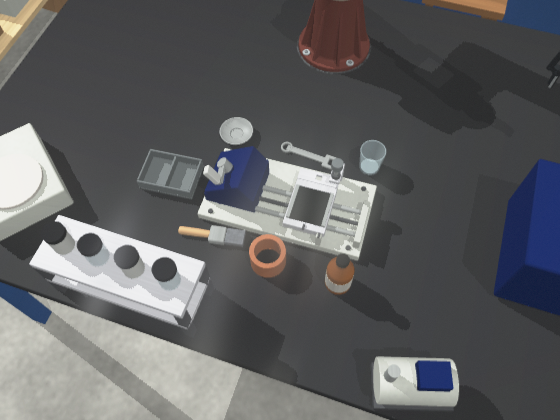

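View pics/top0.png

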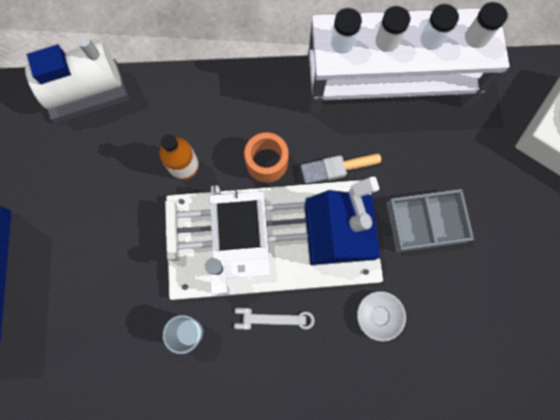

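The top view shows the stage with its corners near (168,196), (170,299), (382,285), the pin head at (214,266), and the paddle near (362,218). The beaker is at (183,334) and the bottle at (178,158). World +y is to the left and +x is up.

```bash
cat >h.py <<'E'
import numpy as np,cv2
from scipy.spatial.transform import Rotation as R
from bench import env
def ray(i,p):
    f=210/np.tan(np.radians(i["vertical_fov"])/2)
    d=np.array([(p[0]-i["cx"])/f,-(p[1]-i["cy"])/f,-1.])
    return np.array(i["position"]),R.from_rotvec(i["orientation"]).apply(d)
def cast(i,p,z):
    o,d=ray(i,p);return o+d*(z-o[2])/d[2]
def proj(i,P):
    f=210/np.tan(np.radians(i["vertical_fov"])/2)
    c=R.from_rotvec(i["orientation"]).inv().apply(np.array(P)-i["position"])
    c=np.atleast_2d(c);return np.c_[i["cx"]-f*c[:,0]/c[:,2],i["cy"]+f*c[:,1]/c[:,2]]
E
python3 - <<'E'
from h import *
i=env.camera_info("top");im=cv2.imread("pics/top0.png")
for p in[(166,196),(170,299),(382,285)]:print("corner",cast(i,p,.025))
a=cast(i,(170,299),.025);b=cast(i,(382,285),.025);c=cast(i,(166,196),.025);print(np.linalg.norm(a-b),np.linalg.norm(a-c))
print("pin",cast(i,(214,266),.146))
j=env.camera_info("scene")
print("pin in scene",cast(j,(336,163),.146), "paddle",cast(i,(362,221),.16))
cv2.imwrite("pics/tc.png",cv2.resize(im[170:310,150:400],None,fx=3.2,fy=3.2,interpolation=2))
s=cv2.imread("pics/scene0.png");cv2.imwrite("pics/sc.png",cv2.resize(s[130:270,180:400],None,fx=3.6,fy=3.6,interpolation=2))
E
```

```text
corner [0.63727998 0.24265637 0.025     ]
corner [0.43924324 0.23348348 0.025     ]
corner [ 0.44731129 -0.16215259  0.025     ]
0.3957183165856593 0.19824906762084002
pin [0.48404235 0.13508294 0.146     ]
pin in scene [0.48811483 0.13741389 0.146     ] paddle [ 0.5447775  -0.10813286  0.16      ]
```

View pics/tc.png

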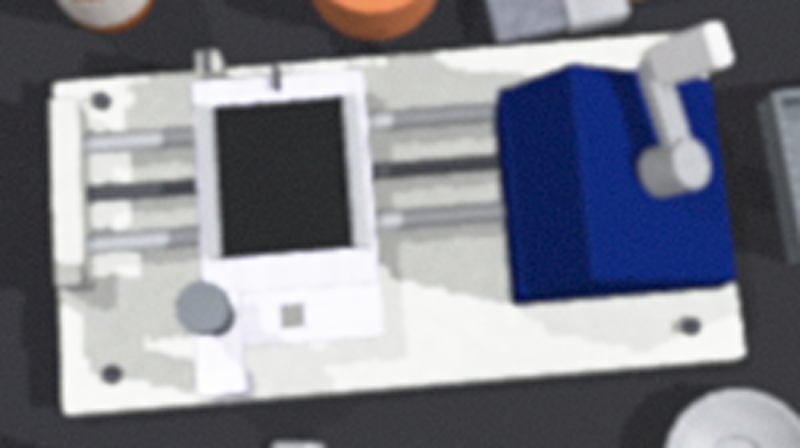

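View pics/sc.png

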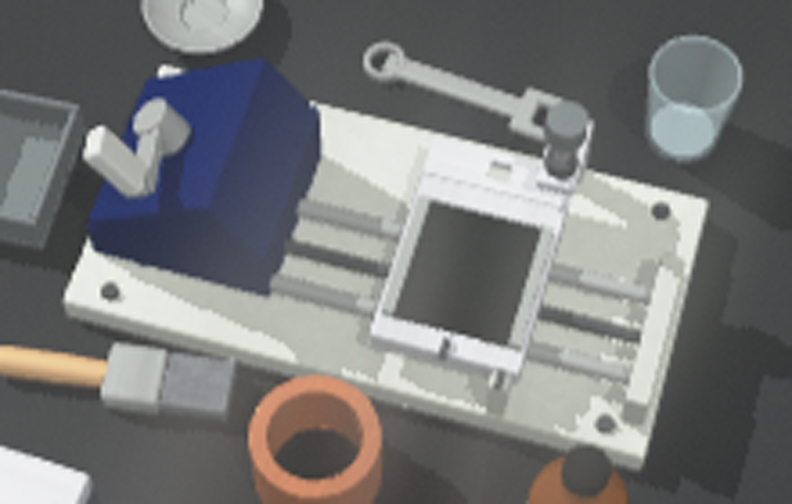

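The crops show the paddle on the +x side of the hub. In full-frame pixels, the paddle top is at top (374.4,183.4) and scene (207.8,168.9). The hub boss is at top (365.6,221) and scene (223.9,162.8). The hole is still about 30 px from the pin head.

```bash
cat >>h.py <<'E'
def tri(i,p,j,q):
    o,d=ray(i,p);o2,e=ray(j,q)
    t=np.linalg.lstsq(np.c_[d,-e],o2-o,rcond=None)[0]
    A=o+d*t[0];B=o2+e*t[1];return (A+B)/2,np.linalg.norm(A-B)
E
python3 - <<'E'
from h import *
i=env.camera_info("top");j=env.camera_info("scene")
T=lambda c:(c[0]/3.2+150,c[1]/3.2+170); S=lambda c:(c[0]/3.6+180,c[1]/3.6+130)
cs=[(-.1,.2),(-.1,-.2),(.1,.2)]
W=[cast(i,T(c),.025)[:2] for c in[(65,413),(745,357),(50,82)]]
W2=[cast(j,S(c),.025)[:2] for c in[(708,203),(640,468),(66,300)]]
c2=[(-.1,.2),(.1,.2),(.1,-.2)]
for c,w in((cs,W),(c2,W2),(cs+c2,W+W2)):
    c=np.array(c);w=np.array(w);a=c-c.mean(0);b=w-w.mean(0)
    th=np.arctan2((a[:,0]*b[:,1]-a[:,1]*b[:,0]).sum(),(a*b).sum())
    M=np.array([[np.cos(th),-np.sin(th)],[np.sin(th),np.cos(th)]]);t=w.mean(0)-M@c.mean(0)
    print("yaw",th,"o",t,"res",np.abs((c@M.T+t)-w).max(),"pin",M@[-.058,.1]+t)
for n,p,q in(("paddle",(718,43),(100,140)),("hub",(690,163),(158,118)),("pin",(204,300),(567,116)),("hole",(291,315),(502,168))):
    P,g=tri(i,T(p),j,S(q));s=M.T@(P[:2]-t);print(n,P,"gap",g,"stage",s)
E
```

```text
yaw 0.03918007352473579 o [0.54616927 0.03869446] res 0.0017211921931831187 pin [0.48429678 0.13634585]
yaw 0.024963214798738885 o [0.55058374 0.04434444] res 0.003983344154529944 pin [0.49010574 0.14286557]
yaw 0.034120412394248 o [0.54852066 0.04128546] res 0.0065853777496096555 pin [0.48714304 0.13924866]
paddle [ 0.60513674 -0.12956884  0.1643543 ] gap 0.006889973457890646 stage [ 0.05075464 -0.17268624]
hub [ 0.55196628 -0.11852602  0.11662717] gap 0.009157430130492014 stage [-0.00200817 -0.159836  ]
pin [0.48682599 0.13774976 0.14738828] gap 0.005176689698689239 stage [-0.05836801  0.09851279]
hole [0.4856056  0.09982128 0.062638  ] gap 0.004639914595514901 stage [-0.06088156  0.06064802]
```

Call:
{"fn": "arm_command", "kwargs": {
  "rows": [
    [0, 0, 0.036, 2, -5.5, 1, 1],
    [0, 0, 0.036, 2, -5.5, 1, 1],
    [0, 0, 0.036, 2, -5.5, 1, 1],
    [0, 0, 0.036, 2, -5.5, 1, 1],
    [0, 0, 0.036, 2, -5.5, 1, 1],
    [0, 0, 0.036, 2, -5.5, 1, 1],
    [0, 0, 0.036, 2, -5.5, 1, 1],
    [0, 0, 0.036, 2, -5.5, 1, 1],
    [0, 0, 0.036, 2, -5.5, 1, 1],
    [0, 0, 0.036, 2, -5.5, 1, 1]
  ]
}}

```text
clock: 1.35
position: [0.4206, 0.033, 0.3314]
eef_rot: [-0.0, 3.141, 0.0]
wrist_force: [1.5, 1.0, -0.7]
finger_gap: -0.004
grip_force: 0.0
```

Call:
{"fn": "arm_command", "kwargs": {
  "rows": [
    [0.061, 0, 0, 1.3, -2.3, 0, 1],
    [0.061, 0, 0, 1.3, -2.3, 0, 1],
    [0.061, 0, 0, 1.3, -2.3, 0, 1],
    [0.061, 0, 0, 1.3, -2.3, 0, 1],
    [0.061, 0, 0, 1.3, -2.3, 0, 1],
    [0.061, 0, 0, 1.3, -2.3, 0, 1],
    [0.061, 0, 0, 1.3, -2.3, 0, 1],
    [0.061, 0, 0, 1.3, -2.3, 0, 1],
    [0.061, 0, 0, 1.3, -2.3, 0, 1],
    [0.061, 0, 0, 1.3, -2.3, 0, 1]
  ]
}}

```text
clock: 2.6
position: [0.5508, -0.196, 0.3307]
eef_rot: [-0.002, -2.995, -0.947]
wrist_force: [0.2, 0.1, 0.3]
finger_gap: -0.001
grip_force: 0.0
```

```bash
python3 - <<'E'
from h import *
s=env.state();print({k:s[k] for k in("clock","position","eef_rot","finger_gap","qpos","wrist_force")})
print(R.from_rotvec(s["eef_rot"]).as_matrix().round(3))
i=env.camera_info("wrist");print(i)
import json;json.dump({k:(v.tolist() if hasattr(v,"tolist") else v) for k,v in i.items()},open("w1.json","w"))
cv2.imwrite("pics/w1.png",env.grab_frame("wrist"))
E
```

```text
{'clock': 2.6, 'position': array([ 0.55079668, -0.19600008,  0.33067838]), 'eef_rot': array([-1.91386274e-03, -2.99466190e+00, -9.46795207e-01]), 'finger_gap': -0.0008849783694239529, 'qpos': array([-0.69829788,  0.26867668,  1.46820932,  0.46912881,  1.80239883,
       -2.25184938]), 'wrist_force': array([0.23910094, 0.12036213, 0.27302359])}
[[-1.     0.001 -0.   ]
 [ 0.001  0.818  0.575]
 [ 0.001  0.575 -0.818]]
{'vertical_fov': 64.33410417722763, 'cx': 279.426747680661, 'cy': 209.6333570189728, 'position': array([ 0.4790679 , -0.27832522,  0.44582494]), 'orientation': array([ 0.25461069, -0.68484097,  1.41820109])}
```

View pics/w1.png

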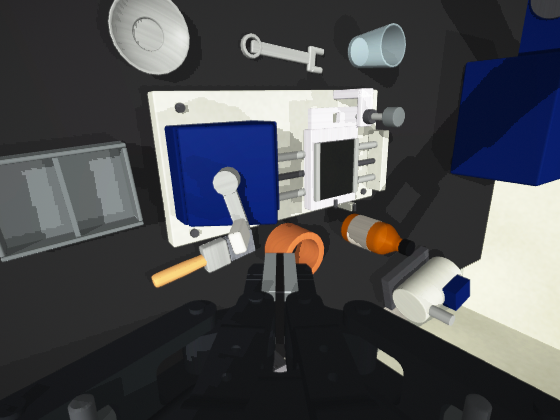

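The wrist view shows the hub boss at (226,181), the paddle top at (238,242), and the shut fingers at about (280,270).

```bash
python3 - <<'E'
from h import *
import json
i=env.camera_info("top");j=env.camera_info("scene");w=json.load(open("w1.json"))
def multi(obs):
    A=np.zeros((3,3));b=np.zeros(3)
    for c,p in obs:
        o,d=ray(c,p);d=d/np.linalg.norm(d);Q=np.eye(3)-np.outer(d,d);A+=Q;b+=Q@o
    P=np.linalg.solve(A,b);return P,[np.round(proj(c,P)[0]-p,1) for c,p in obs]
th=.034;M=np.array([[np.cos(th),-np.sin(th)],[np.sin(th),np.cos(th)]]);t=np.array([.5475,.0400])
for n,o in(("paddle",[(i,(374.4,183.4)),(j,(207.8,168.9)),(w,(238,242))]),("boss",[(i,(365.6,221)),(j,(223.9,162.8)),(w,(226,181))]),("pin",[(i,(213.8,263.8)),(j,(337.5,162.2)),(w,(394,117))]),):
    P,r=multi(o);print(n,P.round(4),"stage",(M.T@(P[:2]-t)).round(4),*r)
E
```

```text
paddle [ 0.6056 -0.1304  0.1633] stage [ 0.0523 -0.1723] [-1.8  0.4] [-1.9 -0.1] [ 1.  -1.2]
boss [ 0.5523 -0.1187  0.1164] stage [-0.0006 -0.1588] [-2.5  0.4] [-2.  -0.4] [ 0.3 -0.7]
pin [0.4862 0.1371 0.1403] stage [-0.058   0.0991] [-0.6  1.3] [-1.6  1.4] [ 2.1 -1.1]
```

Call:
{"fn": "arm_command", "kwargs": {
  "rows": [
    [0, 0.09, -0.1286, 0, 0, 0, 1],
    [0, 0.09, -0.1286, 0, 0, 0, 1],
    [0, 0.09, -0.1286, 0, 0, 0, 1],
    [0, 0.09, -0.1286, 0, 0, 0, 1],
    [0, 0.09, -0.1286, 0, 0, 0, 1],
    [0, 0.09, -0.1286, 0, 0, 0, 1],
    [0, 0.09, -0.1286, 0, 0, 0, 1],
    [0, 0.09, -0.1286, 0, 0, 0, 1],
    [0, 0.09, -0.1286, 0, 0, 0, 1],
    [0, 0.09, -0.1286, 0, 0, 0, 1]
  ]
}}

```text
clock: 3.9
position: [0.5503, -0.195, 0.3306]
eef_rot: [-1.876, -1.867, -0.587]
wrist_force: [-0.2, -0.6, -0.6]
finger_gap: -0.0
grip_force: 0.0
```

```bash
cat >>h.py <<'E'
n=np.array([.0195,-.5735,.819]);ex=np.array([.9994,.034,0]);es=np.cross(n,ex)
C=np.array([.5526,-.1279,.1295])
def P(th,rho=.060,up=0):return C+up*n+rho*(np.cos(th)*ex-np.sin(th)*es)
def local(p):
    d=np.array(p)-C;x,y=d@ex,-(d@es);return np.hypot(x,y),np.arctan2(y,x),d@n
E
python3 - <<'E'
from h import *
p=env.state()["position"]
print("above",((P(-.89,up=.08)-p)*100).round(2),"down",(-8*n).round(2), P(-.89))
th=-.89+.2*np.arange(0,41)
d=np.diff([P(t) for t in th],axis=0)*100
for k in range(4):print(d[10*k:10*k+10].round(2).tolist())
E
```

```text
above [  4.03   6.07 -10.88] down [-0.16  4.59 -6.55] [ 0.58904376 -0.0884536   0.15625391]
[[0.87, -0.66, -0.48], [0.69, -0.79, -0.57], [0.49, -0.89, -0.64], [0.26, -0.96, -0.68], [0.02, -0.98, -0.69], [-0.22, -0.97, -0.67], [-0.45, -0.92, -0.63], [-0.66, -0.83, -0.56], [-0.84, -0.71, -0.47], [-1.0, -0.56, -0.37]]
[[-1.11, -0.38, -0.24], [-1.18, -0.2, -0.11], [-1.2, -0.0, 0.03], [-1.17, 0.19, 0.16], [-1.1, 0.38, 0.29], [-0.98, 0.55, 0.41], [-0.82, 0.7, 0.51], [-0.64, 0.82, 0.59], [-0.42, 0.91, 0.65], [-0.19, 0.97, 0.68]]
[[0.05, 0.98, 0.69], [0.29, 0.96, 0.66], [0.51, 0.89, 0.61], [0.72, 0.79, 0.54], [0.89, 0.66, 0.44], [1.03, 0.51, 0.33], [1.13, 0.33, 0.2], [1.19, 0.14, 0.07], [1.19, -0.06, -0.07], [1.15, -0.25, -0.2]]
[[1.07, -0.43, -0.33], [0.94, -0.6, -0.44], [0.77, -0.74, -0.54], [0.58, -0.85, -0.61], [0.36, -0.93, -0.66], [0.12, -0.97, -0.69], [-0.12, -0.98, -0.68], [-0.35, -0.94, -0.65], [-0.57, -0.87, -0.59], [-0.77, -0.76, -0.51]]
```

Call:
{"fn": "arm_command", "kwargs": {
  "rows": [
    [0, 0, 0, 1, 1.5, -2.7, 1],
    [0, 0, 0, 1, 1.5, -2.7, 1],
    [0, 0, 0, 1, 1.5, -2.7, 1],
    [0, 0, 0, 1, 1.5, -2.7, 1],
    [0, 0, 0, 0, 0.9, -1.3, 1],
    [0, 0, 0, 0, 0.9, -1.3, 1],
    [0, 0, 0, 0, 0.9, -1.3, 1],
    [0, 0, 0, 0, 0.9, -1.3, 1],
    [0, 0, 0, -0.1, 0.9, -1.3, 1],
    [0, 0, 0, 0, 0, 0, 1]
  ]
}}

```text
clock: 5.15
position: [0.5885, -0.089, 0.1568]
eef_rot: [-1.87, -1.871, -0.588]
wrist_force: [-0.3, -0.6, -0.3]
finger_gap: 0.005
grip_force: 0.0
```

```bash
python3 - <<'E'
from h import *
s=env.state();print(s["position"],s["wrist_force"],local(s["position"]))
cv2.imwrite("pics/t2.png",cv2.resize(env.grab_frame("top")[170:310,150:400],None,fx=3.2,fy=3.2,interpolation=2))
E
```

```text
[ 0.58847749 -0.08904424  0.15681057] [-0.27328714 -0.62665168 -0.3149354 ] (np.float64(0.05951602472941265), np.float64(-0.8961050231273286), np.float64(0.0007831938669921856))
```

View pics/t2.png

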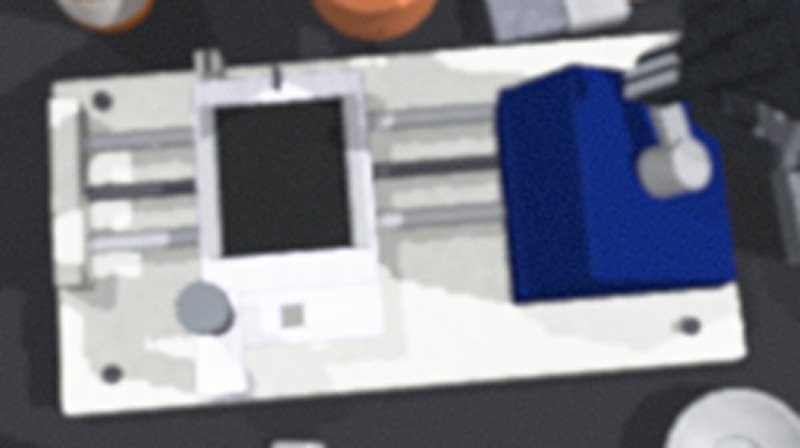

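The crop shows the fingertips at about (645,75), behind the paddle on its up-slope side. Nothing has moved yet, so I start winding.

Call:
{"fn": "arm_command", "kwargs": {
  "rows": [
    [0, 0, 0, 0.87, -0.66, -0.48, 1],
    [0, 0, 0, 0.69, -0.79, -0.57, 1],
    [0, 0, 0, 0.49, -0.89, -0.64, 1],
    [0, 0, 0, 0.26, -0.96, -0.68, 1],
    [0, 0, 0, 0.02, -0.98, -0.69, 1],
    [0, 0, 0, -0.22, -0.97, -0.67, 1],
    [0, 0, 0, -0.45, -0.92, -0.63, 1],
    [0, 0, 0, -0.66, -0.83, -0.56, 1],
    [0, 0, 0, -0.84, -0.71, -0.47, 1],
    [0, 0, 0, -1.0, -0.56, -0.37, 1]
  ]
}}

```text
clock: 6.45
position: [0.581, -0.1737, 0.1005]
eef_rot: [-1.873, -1.874, -0.59]
wrist_force: [1.4, 1.5, 0.9]
finger_gap: 0.002
grip_force: 1.3
```

```bash
python3 - <<'E'
from h import *
s=env.state();print(s["position"],s["wrist_force"],local(s["position"]),s["qpos"].round(2))
f=env.grab_frame("top")[170:310,150:400];cv2.imwrite("pics/t3.png",cv2.resize(f,None,fx=3.2,fy=3.2,interpolation=2))
E
```

```text
[ 0.58098827 -0.17372299  0.10051103] [1.39502782 1.45232084 0.89895521] (np.float64(0.06112620189087346), np.float64(1.1166959798207678), np.float64(0.0030910851596964713)) [-0.64  0.52  1.59  0.48  1.45 -0.81]
```

View pics/t3.png

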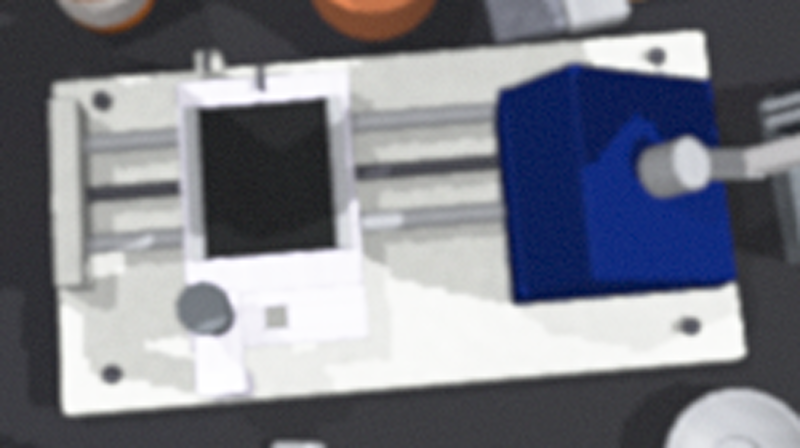

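The crank now points to -y (about π/2) and the carriage has moved left by about 16 crop pixels, so the winding works. I carry on.

Call:
{"fn": "arm_command", "kwargs": {
  "rows": [
    [0, 0, 0, -1.11, -0.38, -0.24, 1],
    [0, 0, 0, -1.18, -0.2, -0.15, 1],
    [0, 0, 0, -1.2, 0, -0.05, 1],
    [0, 0, 0, -1.17, 0.19, 0.1, 1],
    [0, 0, 0, -1.1, 0.38, 0.25, 1],
    [0, 0, 0, -0.98, 0.55, 0.4, 1],
    [0, 0, 0, -0.82, 0.7, 0.5, 1],
    [0, 0, 0, -0.64, 0.82, 0.59, 1],
    [0, 0, 0, -0.42, 0.91, 0.65, 1],
    [0, 0, 0, -0.19, 0.97, 0.68, 1]
  ]
}}

```text
clock: 7.75
position: [0.4927, -0.1333, 0.1283]
eef_rot: [-1.873, -1.874, -0.588]
wrist_force: [1.5, -2.8, -3.0]
finger_gap: 0.002
grip_force: 1.8
```

```bash
python3 - <<'E'
from h import *
s=env.state();print(s["position"],s["wrist_force"],local(s["position"]),s["qpos"].round(2))
E
```

```text
[ 0.49273807 -0.13331558  0.12825858] [ 1.50979073 -2.84328958 -3.03658509] (np.float64(0.06011084839661759), np.float64(3.0836982671220294), np.float64(0.0009218026085814097)) [-0.68  0.31  1.83  0.47  1.44 -0.84]
```

Call:
{"fn": "arm_command", "kwargs": {
  "rows": [
    [0, 0, 0, 0.05, 0.98, 0.69, 1],
    [0, 0, 0, 0.29, 0.96, 0.66, 1],
    [0, 0, 0, 0.51, 0.89, 0.61, 1],
    [0, 0, 0, 0.72, 0.79, 0.54, 1],
    [0, 0, 0, 0.89, 0.66, 0.44, 1],
    [0, 0, 0, 1.03, 0.51, 0.33, 1],
    [0, 0, 0, 1.13, 0.33, 0.2, 1],
    [0, 0, 0, 1.19, 0.14, 0.07, 1],
    [0, 0, 0, 1.19, -0.06, -0.07, 1],
    [0, 0, 0, 1.15, -0.25, -0.2, 1]
  ]
}}

```text
clock: 9.0
position: [0.5754, -0.0836, 0.1607]
eef_rot: [-1.871, -1.872, -0.59]
wrist_force: [-3.0, -0.1, -0.9]
finger_gap: 0.001
grip_force: 1.2
```

Call:
{"fn": "arm_command", "kwargs": {
  "rows": [
    [0, 0, 0, 1.07, -0.43, -0.33, 1],
    [0, 0, 0, 0.94, -0.6, -0.44, 1],
    [0, 0, 0, 0.77, -0.74, -0.54, 1],
    [0, 0, 0, 0.58, -0.85, -0.61, 1],
    [0, 0, 0, 0.36, -0.93, -0.66, 1],
    [0, 0, 0, 0.12, -0.97, -0.69, 1],
    [0, 0, 0, -0.12, -0.98, -0.68, 1],
    [0, 0, 0, -0.35, -0.94, -0.65, 1],
    [0, 0, 0, 0, 0, 0, 1],
    [0, 0, 0, 0, 0, 0, 1]
  ]
}}

```text
clock: 10.25
position: [0.6081, -0.1491, 0.1144]
eef_rot: [-1.873, -1.873, -0.589]
wrist_force: [2.2, 0.5, 0.7]
finger_gap: -0.003
grip_force: 0.0
```

```bash
python3 - <<'E'
from h import *
s=env.state();print(s["clock"],s["position"],s["wrist_force"],local(s["position"]),s["qpos"].round(2))
f=env.grab_frame("top")[170:310,150:400];cv2.imwrite("pics/t4.png",cv2.resize(f,None,fx=3.2,fy=3.2,interpolation=2))
E
```

```text
10.25 [ 0.60814904 -0.14914078  0.11438644] [2.1509734  0.53474744 0.66723915] (np.float64(0.06135444659739492), np.float64(0.4666837320393549), np.float64(0.0008867857489501846)) [-0.59  0.52  1.55  0.5   1.45 -0.75]
```

View pics/t4.png

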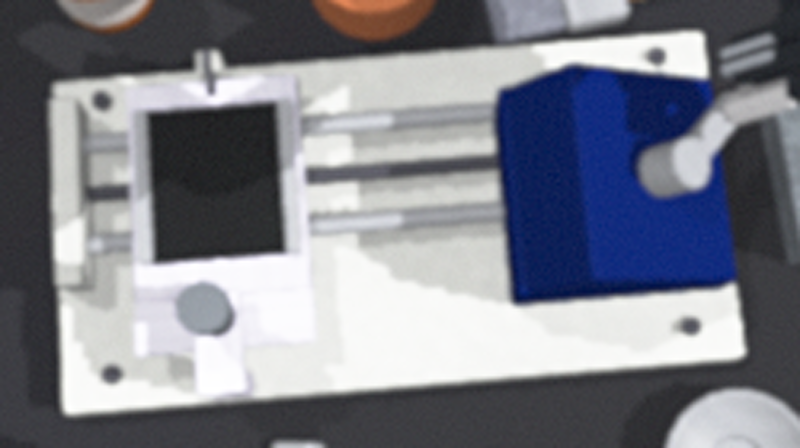

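The pointers are nearly meeting: the carriage's is at crop x≈211 and the fixed one at ≈208, so about 1.5 mm (0.25 rad) is left. I push that much further, back away and lift off along the crank axis.

Call:
{"fn": "arm_command", "kwargs": {
  "rows": [
    [0, 0, 0, -0.38, -0.54, -0.37, 1],
    [0, 0, 0, -0.45, -0.5, -0.35, 1],
    [0, 0, 0, 0, 0, 0, 1],
    [0, 0, 0, 0.45, 0.5, 0.35, 1],
    [0, 0, 0, 0.38, 0.54, 0.37, 1],
    [0, 0, 0, 0, -1.8, 2.6, 1],
    [0, 0, 0, 0, -1.8, 2.6, 1],
    [0, 0, 0, 0, -1.8, 2.6, 1],
    [0, 0, 0, 0, -1.8, 2.6, 1],
    [0, 0, 0, 0, -1.8, 2.6, 1]
  ]
}}

```text
clock: 11.55
position: [0.6085, -0.2385, 0.2458]
eef_rot: [-1.872, -1.874, -0.589]
wrist_force: [0.7, -0.4, -0.1]
finger_gap: 0.001
grip_force: 0.0
```

```bash
python3 - <<'E'
from h import *
s=env.state();print(s["clock"],s["position"],s["wrist_force"])
f=env.grab_frame("top");cv2.imwrite("pics/tfull5.png",f)
a=cv2.resize(f[178:208,195:245],None,fx=15,fy=9.5,interpolation=2)
b=cv2.resize(f[220:300,185:255],None,fx=10.7,fy=3.5,interpolation=2)[:,:750]
cv2.imwrite("pics/t5.png",np.vstack([a,b]))
E
```

```text
11.55 [ 0.60850634 -0.23852925  0.24575319] [ 0.68672493 -0.35395899 -0.0530831 ]Traceback (most recent call last):
  File "<stdin>", line 6, in <module>
    return _nx.concatenate(arrs, 0, dtype=dtype, casting=casting)
           ~~~~~~~~~~~~~~~^^^^^^^^^^^^^^^^^^^^^^^^^^^^^^^^^^^^^^^
ValueError: all the input array dimensions except for the concatenation axis must match exactly, but along dimension 1, the array at index 0 has size 750 and the array at index 1 has size 749
```

```bash
python3 - <<'E'
from h import *
f=cv2.imread("pics/tfull5.png");g=env.grab_frame("scene");cv2.imwrite("pics/sfull5.png",g)
a=cv2.resize(f[178:208,195:245],(750,300),interpolation=2)
b=cv2.resize(g[215:245,290:340],(750,290),interpolation=2)
cv2.imwrite("pics/t5.png",np.vstack([a,b]))
E
```

```text
(no output)
```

View pics/t5.png

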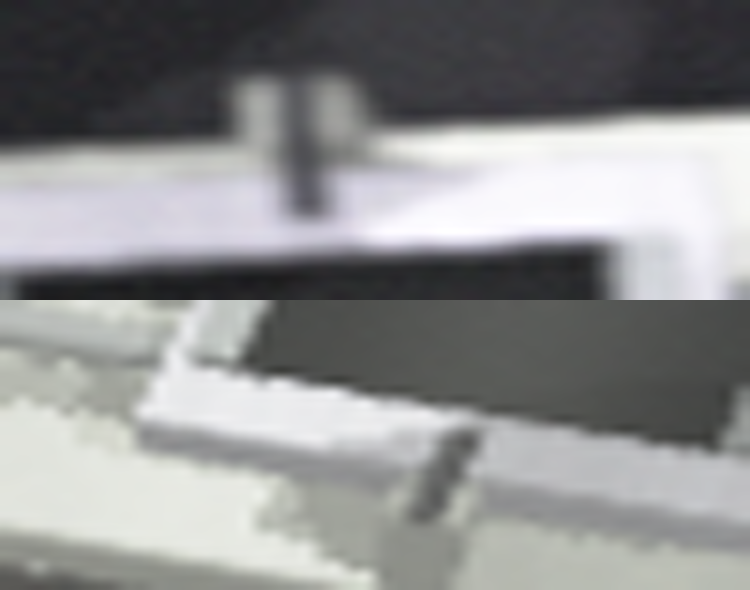

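The pointers are in line in both views, within about 0.5 mm (top view: both near x≈300 in the crop). Next I set the tool upright and go above the pin.

Call:
{"fn": "arm_command", "kwargs": {
  "rows": [
    [-0.061, 0, 0, -1.22, 3.76, 0, 1],
    [-0.061, 0, 0, -1.22, 3.76, 0, 1],
    [-0.061, 0, 0, -1.22, 3.76, 0, 1],
    [-0.061, 0, 0, -1.22, 3.76, 0, 1],
    [-0.061, 0, 0, -1.22, 3.76, 0, 1],
    [-0.061, 0, 0, -1.22, 3.76, 0, 1],
    [-0.061, 0, 0, -1.22, 3.76, 0, 1],
    [-0.061, 0, 0, -1.22, 3.76, 0, 1],
    [-0.061, 0, 0, -1.22, 3.76, 0, 1],
    [-0.061, 0, 0, -1.22, 3.76, 0, 1]
  ]
}}

```text
clock: 12.9
position: [0.4846, 0.1394, 0.2436]
eef_rot: [-2.22, -2.223, 0.003]
wrist_force: [0.8, 0.8, -0.0]
finger_gap: 0.003
grip_force: 0.0
```

Call:
{"fn": "arm_command", "kwargs": {
  "rows": [
    [0, 0, 0, 0, 0, -2, 1],
    [0, 0, 0, 0, 0, -2, 1],
    [0, 0, 0, 0, 0, -2, 1],
    [0, 0, 0, 0, 0, -1.5, 1],
    [0, 0, 0, 0, 0, -1, 1],
    [0, 0, 0, 0, 0, -0.4, 1],
    [0, 0, 0, 0, 0, 0, 1],
    [0, 0, 0, 0, 0, 0, 1],
    [0, 0, 0, 0, 0, 0, 1],
    [0, 0, 0, 0, 0, 0, 1]
  ]
}}

```text
clock: 14.15
position: [0.4866, 0.1376, 0.1561]
eef_rot: [-2.221, -2.221, -0.001]
wrist_force: [0.6, -0.3, -0.6]
finger_gap: 0.001
grip_force: 0.0
```

```bash
python3 - <<'E'
from h import *
s=env.state();print(s["clock"],s["position"],s["eef_rot"],s["wrist_force"])
g=env.grab_frame("scene");f=env.grab_frame("top")
a=cv2.resize(f[220:300,170:260],(395,350),interpolation=2);b=cv2.resize(g[120:200,290:380],(395,350),interpolation=2)
cv2.imwrite("pics/t6.png",np.hstack([a,b]))
E
```

```text
14.15 [0.48659063 0.1375859  0.15610617] [-2.22083521e+00 -2.22143774e+00 -9.17739382e-04] [ 0.63230541 -0.27095901 -0.60317152]
```

View pics/t6.png

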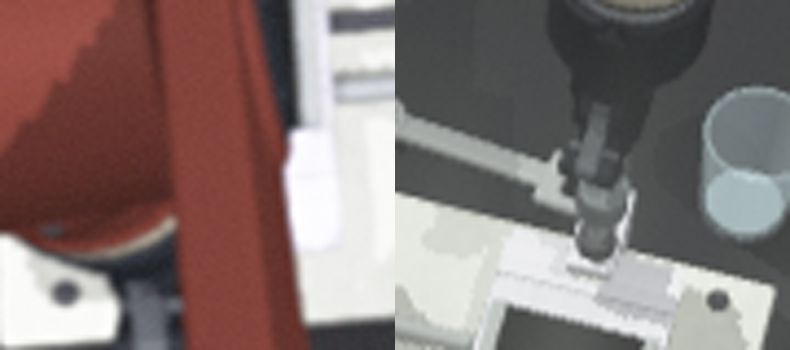

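The scene view shows the fingertips over the pin head, at about (600,190) in the picture. I press down in two stages.

Call:
{"fn": "arm_command", "kwargs": {
  "rows": [
    [0, 0, 0, 0, 0, -0.3, 1],
    [0, 0, 0, 0, 0, -0.3, 1],
    [0, 0, 0, 0, 0, -0.3, 1],
    [0, 0, 0, 0, 0, -0.2, 1],
    [0, 0, 0, 0, 0, -0.2, 1],
    [0, 0, 0, 0, 0, -0.2, 1],
    [0, 0, 0, 0, 0, -0.2, 1],
    [0, 0, 0, 0, 0, -0.1, 1],
    [0, 0, 0, 0, 0, 0, 1],
    [0, 0, 0, 0, 0, 0, 1]
  ]
}}

```text
clock: 15.5
position: [0.4864, 0.1376, 0.1375]
eef_rot: [-2.221, -2.221, -0.0]
wrist_force: [0.2, -0.2, 1.5]
finger_gap: -0.0
grip_force: 0.3
```

Call:
{"fn": "arm_command", "kwargs": {
  "rows": [
    [0, 0, 0, 0, 0, -0.2, 1],
    [0, 0, 0, 0, 0, -0.2, 1],
    [0, 0, 0, 0, 0, -0.2, 1],
    [0, 0, 0, 0, 0, -0.2, 1],
    [0, 0, 0, 0, 0, -0.2, 1],
    [0, 0, 0, 0, 0, -0.2, 1],
    [0, 0, 0, 0, 0, -0.1, 1],
    [0, 0, 0, 0, 0, -0.1, 1],
    [0, 0, 0, 0, 0, 0, 1],
    [0, 0, 0, 0, 0, 0, 1]
  ]
}}

```text
clock: 16.75
position: [0.4865, 0.1376, 0.124]
eef_rot: [-2.221, -2.221, -0.0]
wrist_force: [-1.4, -1.1, 5.9]
finger_gap: 0.0
grip_force: 2.6
```

Call:
{"fn": "arm_command", "kwargs": {
  "rows": [
    [0, 0, 0, 0, 0, -0.1, 1],
    [0, 0, 0, 0, 0, -0.05, 1],
    [0, 0, 0, 0, 0, -0.05, 1],
    [0, 0, 0, 0, 0, 0, 1],
    [0, 0, 0, 0, 0, 0, 1],
    [0, 0, 0, 0, 0, 0, 1],
    [0, 0, 0, 0, 0, 0, 1],
    [0, 0, 0, 0, 0, 0, 1],
    [0, 0, 0, 0, 0, 0, 1],
    [0, 0, 0, 0, 0, 0, 1]
  ]
}}

```text
clock: 18.0
position: [0.4867, 0.1376, 0.1239]
eef_rot: [-2.22, -2.221, 0.0]
wrist_force: [-6.8, -1.1, 15.0]
finger_gap: 0.0
grip_force: 7.3
```

The tool stops at 0.124 m and the force rises to 15 N, so the pin is at its end. I retreat upward.

Call:
{"fn": "arm_command", "kwargs": {
  "rows": [
    [0, 0, 0, 0, 0, 1, 1],
    [0, 0, 0, 0, 0, 2, 1],
    [0, 0, 0, 0, 0, 2, 1],
    [0, 0, 0, 0, 0, 2, 1],
    [0, 0, 0, 0, 0, 2, 1],
    [0, 0, 0, 0, 0, 2, 1],
    [0, 0, 0, 0, 0, 2, 1],
    [0, 0, 0, 0, 0, 0, 1],
    [0, 0, 0, 0, 0, 0, 1],
    [0, 0, 0, 0, 0, 0, 1]
  ]
}}

```text
clock: 19.25
position: [0.4855, 0.1375, 0.2501]
eef_rot: [-2.219, -2.22, 0.003]
wrist_force: [0.5, -0.1, -0.5]
finger_gap: -0.001
grip_force: 0.0
```

```bash
python3 - <<'E'
from h import *
j=env.camera_info("scene");f=env.grab_frame("scene");cv2.imwrite("pics/s7.png",f);o=cv2.imread("pics/sfull5.png")
# grey head: track old vs new by template of its top in the old picture
u=proj(j,[(.4865,.1375,.146)])[0];v=proj(j,[(.4865,.1375,.124)])[0]
x,y=337,162
r=cv2.matchTemplate(f[y-25:y+40,x-25:x+25],o[y-6:y+7,x-6:x+7],cv2.TM_CCOEFF_NORMED);_,s,_,l=cv2.minMaxLoc(r)
print("expected shift",(v-u).round(1),"measured",l[0]-19,l[1]-19,"score",round(s,2))
for n,c in(("beaker",(372,157)),("bottle",(340,275))):
    k=25;a=o[c[1]-k:c[1]+k,c[0]-k:c[0]+k];b=f[c[1]-k:c[1]+k,c[0]-k:c[0]+k];print(n,cv2.absdiff(a,b).mean().round(1))
print(env.state()["clock"],env.state()["position"])
E
```

```text
expected shift [-0.8  5.2] measured -19 14 score 0.62
beaker 1.2
bottle 4.5
19.3 [0.48559095 0.1374752  0.25030408]
```

The arm hides the pin head in that view. I move aside and repeat the check numerically.

Call:
{"fn": "arm_command", "kwargs": {
  "rows": [
    [0, 0, 0, 0, -3, 1, 1],
    [0, 0, 0, 0, -3, 1, 1],
    [0, 0, 0, 0, -3, 1, 1],
    [0, 0, 0, 0, -3, 1, 1],
    [0, 0, 0, 0, -3, 1, 1],
    [0, 0, 0, 0, -3, 0, 1],
    [0, 0, 0, 0, -3, 0, 1],
    [0, 0, 0, 0, -3, 0, 1],
    [0, 0, 0, 0, -3, 0, 1],
    [0, 0, 0, 0, -3, 0, 1]
  ]
}}

```text
clock: 20.55
position: [0.486, -0.1633, 0.3009]
eef_rot: [-2.22, -2.22, 0.0]
wrist_force: [0.6, 0.1, 0.8]
finger_gap: 0.002
grip_force: 0.0
```

```bash
python3 - <<'E'
from h import *
x,y,k=337,162,25
f=env.grab_frame("scene");o=cv2.imread("pics/sfull5.png")
r=cv2.matchTemplate(f[y-15:y+30,x-18:x+18],o[y-6:y+7,x-6:x+7],cv2.TM_CCOEFF_NORMED);_,s,_,l=cv2.minMaxLoc(r)
print("shift",l[0]-12,l[1]-9,"score",round(s,2))
for n,(a,b) in(("beaker",(372,157)),("bottle",(340,275))):print(n,cv2.absdiff(o[b-k:b+k,a-k:a+k],f[b-k:b+k,a-k:a+k]).mean().round(1))
E
```

```text
shift 9 20 score 0.59
beaker 0.8
bottle 4.1
```

```bash
python3 - <<'E'
from h import *
f=env.grab_frame("top");i=env.camera_info("top")
for nm in("top0","tfull5"):
    o=cv2.imread(f"pics/{nm}.png")
    for n,(x,y),m in(("head",(214,266),9),("bottle",(178,155),18),("beaker",(183,334),18)):
        r=cv2.matchTemplate(f[y-m-12:y+m+13,x-m-12:x+m+13],o[y-m:y+m+1,x-m:x+m+1],cv2.TM_CCOEFF_NORMED);_,s,_,l=cv2.minMaxLoc(r);print(nm,n,l[0]-12,l[1]-12,round(s,2))
u=proj(i,[(.4865,.1375,.146),(.4865,.1375,.124)]);print("expected head",(u[1]-u[0]).round(1))
g=env.grab_frame("scene");x,y=337,150
for nm,q in(("old",cv2.imread("pics/sfull5.png")),("new",g)):print(nm,cv2.cvtColor(q,6)[148:186:2,337].tolist())
E
```

```text
top0 head 1 1 0.85
top0 bottle 0 0 1.0
top0 beaker 0 0 1.0
tfull5 head 1 1 0.89
tfull5 bottle 0 0 0.99
tfull5 beaker 0 0 1.0
expected head [1.8 1.3]
old [80, 83, 82, 83, 84, 135, 147, 146, 146, 148, 112, 101, 117, 114, 108, 87, 182, 191, 190]
new [82, 83, 82, 83, 85, 91, 79, 218, 154, 146, 147, 148, 141, 102, 101, 86, 182, 186, 189]
```

The head has dropped about 5 px in the scene view, against 5.2 expected. The bottle and beaker have not moved, so I hand in.

```bash
python3 -c "
from bench import env
print(env.hand_in())"
```

```text
the job is handed in; nothing more can be done
None
```

I wound the crank clockwise until the pointers met (within about 0.5 mm), pushed the locking pin fully down through the hole, left the bottle and beaker unmoved, and handed the job in after about 21 s on the robot's clock; no verdict came back.

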